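Stack two wooden cases on the sloping bench stand

ROBOT

A 6-joint arm with a two-finger parallel gripper is mounted at the origin on the work surface. World frame = base frame: x ahead of the robot, y to its left, z up, the work surface at z = 0. Lengths are in m, angles in rad, forces in N, time in s.
With the tool pointing down it reaches from about 0.35 to 0.775 m from the base axis. Payload 5.5 kg.
Tool frame: the origin (TCP) lies midway between the tips of the shut fingers; the grasp point (between the pads) lies 19 mm behind it; z points along the fingers, x is the direction in which the jaws open and shut, and the axes are right-handed (so a half turn about z gives the same grasp; the last joint's range is limited). The gripper opens to 85 mm and grips with 20 to 120 N. Pads are 22 mm wide; open, the fingers measure 114 mm over their backs; the gripper's body (76 mm by 85 mm) begins 54 mm behind the grasp point. The pads swing forward as they close: fully open they stand 13 mm farther back than shut.
Start: joints at [1.164, 0.313, 0.046, 1.304, 0, 1.431], TCP at [0.152, 0.555, 0.231] pointing down, gripper open.
Joint ranges: [-2.76, 2.76], [-0.86, 1.69], [-1.03, 1.26], [-2.2, 2.34], [-1.47, 1.5], [-3.14, 3.14]. Speed limits (rad/s): [2.57, 2.57, 3.14, 3.14, 3.14, 3.14].

INTERFACE

Orientations are given as a unit quaternion [w, x, y, z].
In Python, from workcell import env gives the robot as it stands. The module is installed in compiled form; this text tells all that it offers.
- The arm moves only by the tool apply_moves, never from a script. Its argument "moves" is a list of rows, each a list of 3 entries, a list of its own where there are three numbers: the shift along the tool's x, y, z in cm, then the turn about the tool's z in degrees, then the opening, from 0 (shut) to 1 (fully open). In form: [[[x, y, z], yaw, gripper], ...]. A call has exactly 10 rows; each row is the pose to reach, as a shift and turn from the pose commanded when the call began, along the tool's axes at that moment; what a row does not reach only later rows make up. A row lasts 1/8 s, in which the tool goes at most 62.5 mm and 10.7 degrees, less where a joint would pass 70% of its speed; a pose out of reach is approached as far as the arm can. A call with a gripper value outside its range is refused whole. The fingers move at their own pace and stop on an object; "squeeze" is the grip in N (left out, the last holds). Time passes only in rows, so rows that repeat a pose let the fingers close, or fill a call up. It gives the time, the measured TCP pose, the force and the opening at its end, in the units of the state.
- env.get_state(): the state, without advancing time (a new reading comes with each control period).
- env.read_camera(name): name is "side" or "top" or "wrist"; returns a dict with "pixels" (420x560x3 uint8, red, green, blue), "fov_y" (degrees; the focal length in pixels is half the picture's height over the tangent of half this angle, whatever the lens; pixels are square), "cx", "cy" (the principal point, pixels), "world_from_camera" (4x4, takes a point from camera to world coordinates); the wrist camera has in their place "hand_eye" (4x4, takes a point from camera to tool coordinates, whose origin is the TCP and whose axes are the tool frame's). Camera axes: x right, y down, z forward; pixel columns grow to the right and rows downward; lengths in m; the calibration is good to about 2 mm. A picture is of the moment at which its call begins: read the wrist's pose just before it. There is no depth.
- env.hand_in(): hands the job in, once; it reports no verdict.
The state is a dict: "clock": time; "joint_pos": joint angles; "qvel": joint speeds; "tau": joint torques, N m; "tcp_pos": TCP position; "orientation": TCP orientation; "wrist_force": force on the tool from outside, world axes, zero at the start; "ft_torque": the same for the moment, N m; "finger_gap": finger opening in m.
Only numpy, scipy, OpenCV 4.12 (cv2) and the standard library are available. Lean on these libraries where they do the work, as an engineer would, in place of code of your own. Each camera call takes 0.05 s, during which the arm holds its last target.

TASK

Put the two closed wooden tool cases away on the sloping stand: lay the long case flat on the ramp, lengthwise along the slope, in the middle of its width and with its end up against the backstop, then lay the short case on top of it the same way, its end also against the backstop. Let go of them so that the stack stays there by itself.

Things in the scene. Friction and masses are not known exactly. Their poses are not given: they have to be found in the camera images.
- cradle: Fixed plywood stand's ramp (120 mm wide, 155 long, no side walls), sloping down 15 degrees to a backstop board square to it, 120 wide, 62 high, 10 thick, on the robot's side (yawed up to 0.4 rad). Origin: middle of the corner of ramp surface and backstop face, 30 mm above the bench. x: down the slope into the backstop (its face is x = 0, ramp at negative x); y: across; z: square out of the ramp.
- long_case_center (a point): Centre of the long closed wooden case: a box 130 x 60 x 40 mm (x long, y wide, z high) with a lid seam and flush brass fittings, about 200 g. Starts flat on the bench, this point 20 mm above it, length within 0.4 rad of world x. Either end may go first. Not to be confused with the open wooden tray nearby.
- short_case_center (a point): Centre of the short closed wooden case: a box 90 x 50 x 36 mm (x long, y wide, z high), same wood and fittings, about 120 g. Starts flat on the bench, this point 18 mm above it, length within 0.4 rad of world x. Either end may go first. The tray, tin and steel block on the bench are not needed and are under 45 mm high.
Mind the look-alikes: they are no part of the job. Leave any red look-alike of the part that bears short_case_center alone.

How it is judged:
On the way:
1. the long case lies on the ramp with its end against the backstop, let go (x of long_case_center in the frame of cradle between -0.08 and -0.059 m and y of long_case_center in the frame of cradle between -0.02 and 0.02 m and z of long_case_center in the frame of cradle between 0.013 and 0.027 m and angle between the x axis of long_case_center and the x axis of cradle, either way round below 0.21 rad and angle between the z axis of long_case_center and the z axis of cradle, either way round below 0.14 rad and contact force between the fingers and long_case below 0.1 N), for 0.2 s.
At the end, for the whole second after the job is handed in: Both cases rest in the stand: the long case flat on the ramp and the short case flat on the long one (heights within 7 mm, tilt within 8 degrees of the ramp), each lengthwise along the slope within 12 degrees, its end within about 15 mm of the backstop face, and centred across the ramp within 20 mm (x of long_case_center in the frame of cradle between -0.08 and -0.059 m and y of long_case_center in the frame of cradle between -0.02 and 0.02 m and z of long_case_center in the frame of cradle between 0.013 and 0.027 m and angle between the x axis of each of long_case_center, short_case_center and the x axis of cradle, either way round below 0.21 rad and angle between the z axis of each of long_case_center, short_case_center and the z axis of cradle, either way round below 0.14 rad and x of short_case_center in the frame of cradle between -0.06 and -0.039 m and y of short_case_center in the frame of cradle between -0.02 and 0.02 m and z of short_case_center in the frame of cradle between 0.051 and 0.065 m); the robot touches nothing.
It also fails if it takes over 54 s, if anything falls off the work surface, if the arm or the gripper's body presses on something with over 40 N, if the wrist force passes 120 N, or if a joint passes its speed limit or range.

## Working session

There is one attempt and no reset: what is moved stays moved. The work goes in short steps, Python scripts to look and compute and a tool call to move; the robot and the scene stay as the last step left them, time stands still between calls to the robot, and variables do not carry over. Pictures are saved under pics/ and viewed, and the job is handed in when it is done.

Besides the shell and the picture viewer there is one more tool, called after "Call:" by a JSON object that holds its "method" and its "body", one argument or row to a line. apply_moves: Moves the arm, as the interface text tells. Its arguments: {"type":"object","properties":{"moves":{"type":"array","items":{"type":"array"}},"squeeze":{"type":"number"}},"required":["moves"]}

```bash
mkdir -p pics; python3 - <<'E'
from workcell import env
import cv2,numpy as np
s=env.get_state();print(s)
for n in ["side","top","wrist"]:
    d=env.read_camera(n)
    cv2.imwrite(f"pics/{n}0.png",d["pixels"][:,:,::-1])
    np.savez(f"{n}0.npz",**d)
    print(n,{k:(np.round(v,4).tolist() if k!="pixels" else 0) for k,v in d.items()})
E
```

```text
{'clock': 0.0, 'joint_pos': array([1.16440295e+00, 3.13986429e-01, 4.49813141e-02, 1.30359153e+00,
       1.38983670e-05, 1.43119034e+00]), 'qvel': array([ 0.0006807 ,  0.00191124,  0.00032247,  0.00096614, -0.00034042,
       -0.00027624]), 'tau': array([-6.08949094e-06, -4.80629361e+01,  2.98533136e+01,  1.94350665e-02,
       -5.22761968e-05,  1.15698273e-05]), 'tcp_pos': array([0.15139619, 0.55418683, 0.23041777]), 'orientation': array([ 4.35263347e-04,  7.94868807e-01,  6.06780660e-01, -7.87959385e-04]), 'wrist_force': array([ 0.01446835, -0.20103803,  0.26393401]), 'ft_torque': array([-0.0204935 , -0.03647015,  0.03917106]), 'finger_gap': 0.08543272171683408}
side {'pixels': 0, 'fov_y': 54.0766, 'cx': 279.2135, 'cy': 205.2434, 'world_from_camera': [[-0.6902, -0.4961, 0.5268, 0.1145], [-0.7236, 0.4716, -0.504, 0.3902], [0.0016, -0.729, -0.6845, 0.5605], [0.0, 0.0, 0.0, 1.0]]}
top {'pixels': 0, 'fov_y': 57.2266, 'cx': 278.0651, 'cy': 209.7926, 'world_from_camera': [[0.0165, -0.9955, 0.093, 0.4533], [-0.9999, -0.0169, -0.0037, 0.0132], [0.0052, -0.0929, -0.9957, 0.867], [0.0, 0.0, 0.0, 1.0]]}
wrist {'pixels': 0, 'fov_y': 62.2246, 'cx': 279.5274, 'cy': 209.2796, 'hand_eye': [[1.0, 0.0002, -0.0005, -0.0], [-0.0001, 0.9498, 0.3128, -0.0806], [0.0005, -0.3128, 0.9498, -0.142], [0.0, 0.0, 0.0, 1.0]]}
```

View pics/top0.png

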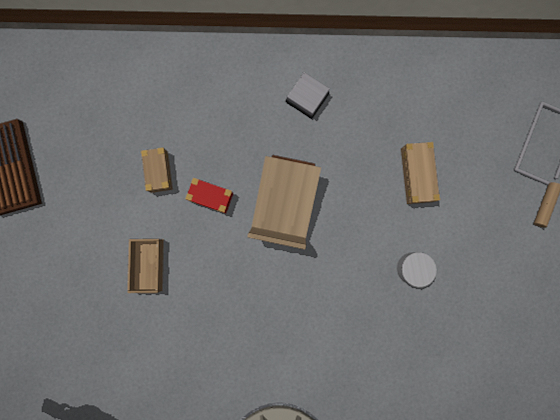

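View pics/side0.png

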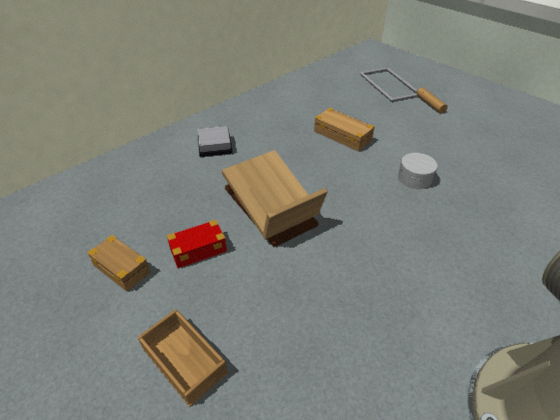

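View pics/wrist0.png

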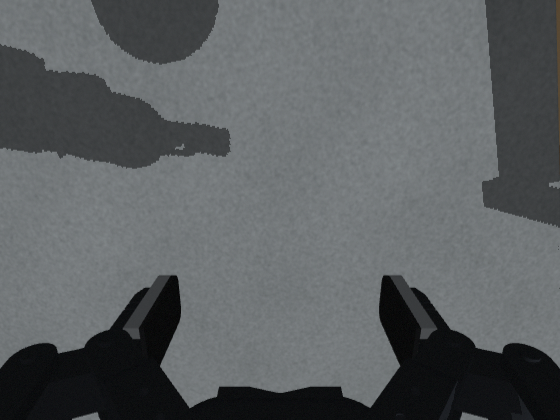

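The top view shows the long case at about (421,173), the short case at (156,170) and the red look-alike at (210,195). The stand is at about (287,200), with its backstop at the bottom (robot side). Next I'll zoom in to get the corners.

```bash
python3 - <<'E'
import cv2,numpy as np
t=np.load("top0.npz")["pixels"][:,:,::-1]; s=np.load("side0.npz")["pixels"][:,:,::-1]
def z(im,x,y,w,h,k): return cv2.resize(im[y:y+h,x:x+w],None,fx=k,fy=k,interpolation=cv2.INTER_CUBIC)
cv2.imwrite("pics/zl.png",np.hstack([z(t,395,130,55,85,7),z(t,130,135,55,85,7)]))
cv2.imwrite("pics/zc.png",z(t,240,145,95,120,5)); cv2.imwrite("pics/zs.png",z(s,210,140,130,110,5))
E
```

```text
(no output)
```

View pics/zl.png

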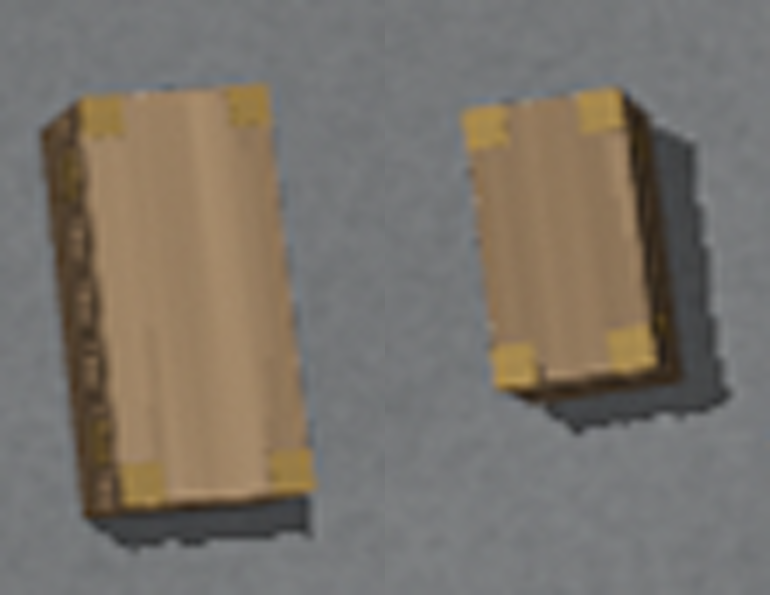

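View pics/zc.png

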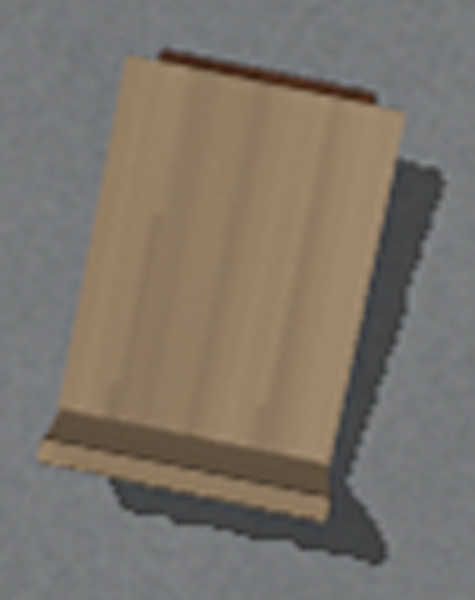

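View pics/zs.png

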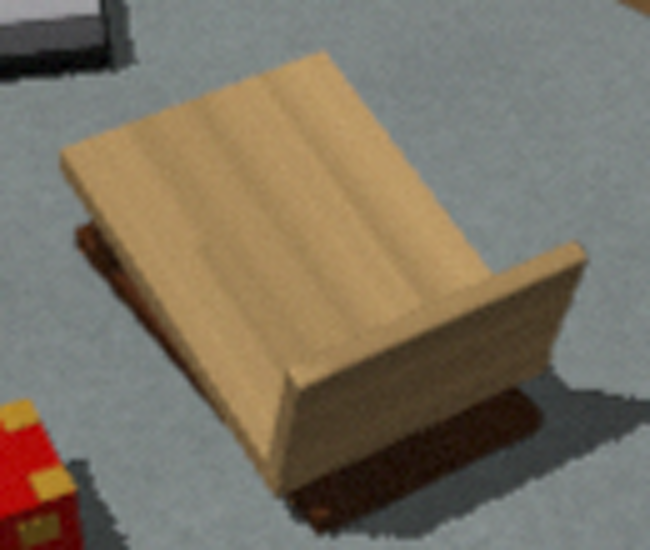

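```bash
cat > h.py <<'E'
import numpy as np
def load(n):
    d=np.load(n,allow_pickle=True); return d
def ray(d,uv,z,T=None):
    T=d["world_from_camera"] if T is None else T
    f=210/np.tan(np.radians(float(d["fov_y"]))/2)
    uv=np.atleast_2d(np.asarray(uv,float))
    r=np.c_[(uv[:,0]-d["cx"])/f,(uv[:,1]-d["cy"])/f,np.ones(len(uv))]@T[:3,:3].T
    o=T[:3,3]; z=np.broadcast_to(z,len(uv))
    return o+r*((z-o[2])/r[:,2])[:,None]
def un(p,k,ox,oy): p=np.asarray(p,float); return (p+.5)/k-.5+[ox,oy]
E
python3 - <<'E'
from h import *
d=load("top0.npz"); s=load("side0.npz")
def box(n,P):
    c=P.mean(0); a=(P[0]+P[1]-P[2]-P[3])/2; b=(P[0]+P[3]-P[1]-P[2])/2
    print(n,np.round(c,4),"len",np.linalg.norm(a).round(4),"yaw",np.degrees(np.arctan2(a[1],a[0])).round(2),"wid",np.linalg.norm(b).round(4),"yaw",(np.degrees(np.arctan2(b[1],b[0]))-90).round(2))
box("long",ray(d,un([(80,97),(268,84),(314,491),(122,506)],7,395,130),.04))
box("short",ray(d,un([(77,109),(233,90),(273,368),(110,390)],7,130,135),.036))
s15=np.sin(np.pi/12)
C=ray(d,un([(128,57),(404,112),(330,466),(62,408)],5,240,145),[.03+.155*s15]*2+[.03]*2)
print(C.round(4)); box("ramp",C); print("orig",C[2:].mean(0), "farmid",C[:2].mean(0))
B=ray(d,un([(45,437),(330,493)],5,240,145),.03+.062*np.cos(np.pi/12)); print("backtop",B.round(4),B.mean(0))
# side
C=ray(s,un([(323,52),(62,152)],5,210,140),[.03+.155*s15]*2); print("side far",C.round(4),C.mean(0))
B=ray(s,un([(578,243),(290,370)],5,210,140),.03+.062*np.cos(np.pi/12)); print("side backtop",B.round(4),B.mean(0))
E
```

```text
long [ 0.6199 -0.3038  0.04  ] len 0.1293 yaw 5.04 wid 0.0597 yaw 5.25
short [0.6166 0.2821 0.036 ] len 0.0896 yaw 9.94 wid 0.05 yaw 8.47
[[ 0.641   0.0392  0.0701]
 [ 0.6195 -0.0773  0.0701]
 [ 0.4714 -0.0507  0.03  ]
 [ 0.4947  0.0662  0.03  ]]
ramp [ 0.5567 -0.0056  0.0501] len 0.1549 yaw -10.31 wid 0.1188 yaw -10.85
orig [0.4830382  0.00775926 0.03      ] farmid [ 0.63026829 -0.0190213   0.07011695]
backtop [[ 0.4799  0.069   0.0899]
 [ 0.4593 -0.0462  0.0899]] [0.46958697 0.01138587 0.0898874 ]
side far [[ 0.6176 -0.0767  0.0701]
 [ 0.6388  0.0404  0.0701]] [ 0.62824271 -0.01813472  0.07011695]
side backtop [[ 0.4529 -0.0447  0.0899]
 [ 0.4754  0.0712  0.0899]] [0.46412127 0.01324816 0.0898874 ]
```

```bash
cat > mv.py <<'E'
import sys,numpy as np
from workcell import env
from scipy.spatial.transform import Rotation as R
s=env.get_state(); q=s["orientation"]; r=R.from_quat([q[1],q[2],q[3],q[0]]).as_matrix()
ang=np.degrees(np.arctan2(r[1,0],r[0,0]))
print("t",s["clock"].round(2) if hasattr(s["clock"],"round") else s["clock"],"tcp",s["tcp_pos"].round(4),"ang",ang.round(2),"j",s["joint_pos"].round(2),"F",s["wrist_force"].round(2),"gap",round(s["finger_gap"],4),"zax",r[:,2].round(3))
def to(p,a=None):
    x=np.array([np.cos(np.radians(ang)),np.sin(np.radians(ang)),0]);y=np.array([x[1],-x[0],0])
    d=(np.array(p)-s["tcp_pos"])*100
    print("->",p,"shift",np.round([d@x,d@y,-d[2]],2),"yaw",None if a is None else round(ang-a,1))
for a in sys.argv[1:]:
    v=[float(k) for k in a.split(",")]; to(v[:3],v[3] if len(v)>3 else None)
E
python3 mv.py .432,.039,.23 .62,-.3038,.15,95.1
```

```text
t 0.15 tcp [0.1515 0.5543 0.2306] ang 74.71 j [1.16 0.31 0.05 1.3  0.   1.43] F [-0.16 -0.7  -0.34] gap 0.0855 zax [-0.001 -0.001 -1.   ]
-> [0.432, 0.039, 0.23] shift [-42.31  40.65   0.06] yaw None
-> [0.62, -0.3038, 0.15] shift [-70.42  67.82   8.06] yaw -20.4
```

Call:
{"method": "apply_moves", "body": {
  "moves": [
    [[-4.2,4.1,0],-2,1],
    [[-8.5,8.1,0],-4,1],
    [[-12.7,12.2,0],-6,1],
    [[-16.9,16.3,0],-8,1],
    [[-21.2,20.3,0],-10,1],
    [[-25.4,24.4,0],-12,1],
    [[-29.6,28.5,0],-14,1],
    [[-33.8,32.5,0],-16,1],
    [[-38.1,36.6,0],-18,1],
    [[-42.3,40.6,0],-20.4,1]
  ],
  "squeeze": 40
}}

```text
clock: 1.4
tcp_pos: [0.4323, 0.0377, 0.2313]
orientation: [0.0, 0.674, 0.738, 0.0]
wrist_force: [0.3, 0.5, 0.6]
finger_gap: 0.0856
```

```bash
python3 mv.py .62,-.3038,.14,95.1
```

```text
t 1.4 tcp [0.4323 0.0377 0.2313] ang 95.17 j [-0.1   0.04 -0.29  1.24  0.   -0.19] F [0.28 0.54 0.6 ] gap 0.0856 zax [ 0.  0. -1.]
-> [0.62, -0.3038, 0.14] shift [-35.7   15.62   9.13] yaw 0.1
```

Call:
{"method": "apply_moves", "body": {
  "moves": [
    [[-5,2.2,0],0,1],
    [[-10,4.4,1],0,1],
    [[-15,6.6,2],0,1],
    [[-20,8.8,3.5],0,1],
    [[-25,11,5],0,1],
    [[-30,13.2,7],0,1],
    [[-35,15.3,9],0,1],
    [[-35.7,15.6,9.1],0,1],
    [[-35.7,15.6,9.1],0,1],
    [[-35.7,15.6,9.1],0,1]
  ]
}}

```text
clock: 2.65
tcp_pos: [0.6188, -0.3008, 0.1413]
orientation: [0.0, 0.674, 0.738, 0.0]
wrist_force: [0.4, 0.1, -1.2]
finger_gap: 0.0856
```

```bash
cat > pic.py <<'E'
import sys,cv2,numpy as np
from workcell import env
from scipy.spatial.transform import Rotation as R
for n in sys.argv[2:]:
    s=env.get_state(); d=env.read_camera(n); nm=n+sys.argv[1]
    if n=="wrist":
        q=s["orientation"];T=np.eye(4);T[:3,:3]=R.from_quat([q[1],q[2],q[3],q[0]]).as_matrix();T[:3,3]=s["tcp_pos"]
        d["world_from_camera"]=T@d["hand_eye"]
    np.savez(nm+".npz",**d); cv2.imwrite(f"pics/{nm}.png",d["pixels"][:,:,::-1])
E
python3 pic.py 1 wrist; python3 mv.py .62,-.3038,.003,95.1
```

```text
t 2.7 tcp [ 0.6189 -0.3007  0.1416] ang 95.19 j [-0.57  0.57  0.22  1.22  0.   -0.66] F [-0.11 -0.9   0.25] gap 0.0851 zax [ 0.001 -0.    -1.   ]
-> [0.62, -0.3038, 0.003] shift [-0.32  0.08 13.86] yaw 0.1
```

View pics/wrist1.png

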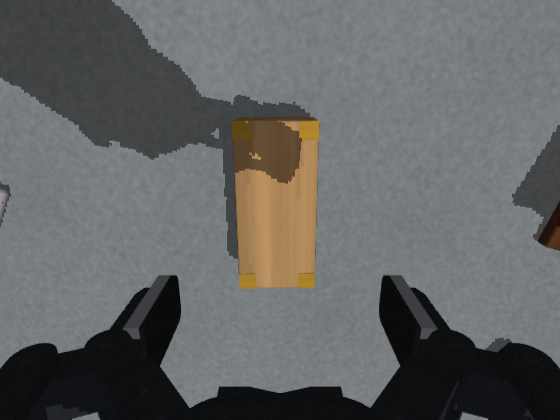

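The wrist view shows the long case's top face with corners at about (233,122), (319,121), (315,288) and (239,288), between the jaws.

```bash
python3 - <<'E'
from h import *
d=load("wrist1.npz")
P=ray(d,[(233,122),(319,121.5),(315,288),(239,288)],.04)
c=P.mean(0);a=(P[0]+P[1]-P[2]-P[3])/2;b=(P[0]+P[3]-P[1]-P[2])/2
print(c,np.linalg.norm(a),np.linalg.norm(b),np.degrees(np.arctan2(a[1],a[0])),np.degrees(np.arctan2(b[1],b[0])))
E
```

```text
[ 0.62020053 -0.30291716  0.04      ] 0.12859162161722507 0.0594608925100815 -174.64109131922635 -84.650152677307
```

Call:
{"method": "apply_moves", "body": {
  "moves": [
    [[-0.25,0.1,3],0,1],
    [[-0.25,0.1,7],0,1],
    [[-0.25,0.1,10.5],0,1],
    [[-0.25,0.1,12.9],0,1],
    [[-0.25,0.1,13.9],0,1],
    [[-0.25,0.1,13.9],0,1],
    [[-0.25,0.1,13.9],0,0.4],
    [[-0.25,0.1,13.9],0,0.4],
    [[-0.25,0.1,13.9],0,0.4],
    [[-0.25,0.1,13.9],0,0.4]
  ],
  "squeeze": 30
}}

```text
clock: 3.95
tcp_pos: [0.6212, -0.3048, 0.0032]
orientation: [0.001, 0.675, 0.738, 0.001]
wrist_force: [-0.1, 0.8, 6.7]
finger_gap: 0.0598
```

```bash
python3 mv.py
```

```text
t 3.95 tcp [ 0.6212 -0.3048  0.0032] ang 95.12 j [-0.57  0.67  0.04  0.94  0.   -0.66] F [-0.07  0.82  6.73] gap 0.0598 zax [ 0.003 -0.001 -1.   ]
```

```bash
python3 mv.py .621,-.3048,.15 .543,-.0034,.15,79.5 .543,-.0034,.10,79.5
```

```text
t 3.95 tcp [ 0.6212 -0.3048  0.0032] ang 95.12 j [-0.57  0.67  0.04  0.94  0.   -0.66] F [-0.07  0.82  6.73] gap 0.0598 zax [ 0.003 -0.001 -1.   ]
-> [0.621, -0.3048, 0.15] shift [  0.    -0.02 -14.68] yaw None
-> [0.543, -0.0034, 0.15] shift [ 30.72  -5.1  -14.68] yaw 15.6
-> [0.543, -0.0034, 0.1] shift [30.72 -5.1  -9.68] yaw 15.6
```

Call:
{"method": "apply_moves", "body": {
  "moves": [
    [[0,0,-4],0,0.4],
    [[0,0,-9],0,0.4],
    [[3,-0.5,-13],2,0.4],
    [[8,-1.3,-14.7],4,0.4],
    [[13,-2.2,-14.7],7,0.4],
    [[18,-3,-14.7],10,0.4],
    [[23,-3.8,-14.7],13,0.4],
    [[28,-4.6,-14.7],15,0.4],
    [[30.7,-5.1,-14.7],15.6,0.4],
    [[30.7,-5.1,-14.7],15.6,0.4]
  ],
  "squeeze": 40
}}

```text
clock: 5.2
tcp_pos: [0.541, -0.0014, 0.1483]
orientation: [-0.0, 0.768, 0.641, -0.0]
wrist_force: [0.2, -0.4, -2.3]
finger_gap: 0.0597
```

```bash
python3 pic.py 2 wrist top side; python3 mv.py .543,-.0034,.1,79.5
```

```text
t 5.35 tcp [ 0.5424 -0.0039  0.1483] ang 79.49 j [-0.16  0.29 -0.19  1.09 -0.    0.03] F [-0.24  0.55 -1.89] gap 0.0596 zax [ 0. -0. -1.]
-> [0.543, -0.0034, 0.1] shift [0.06 0.05 4.83] yaw -0.0
```

View pics/wrist2.png

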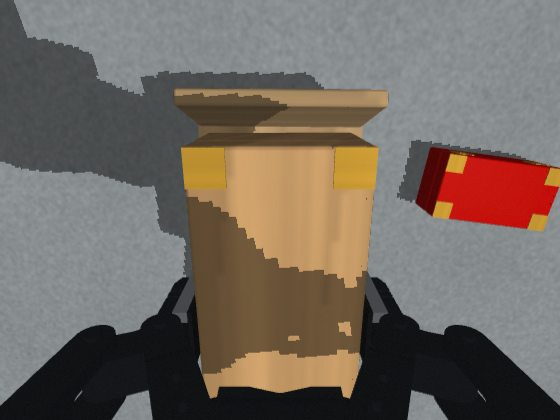

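View pics/side2.png

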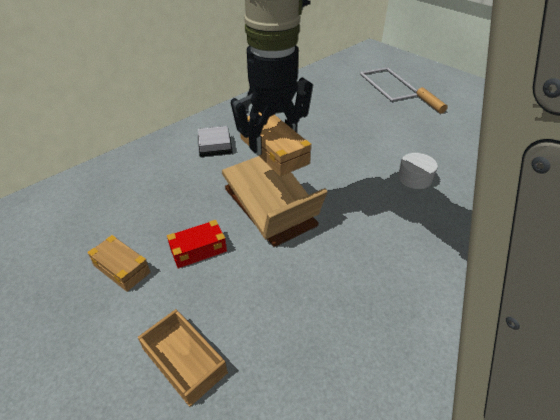

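The wrist view shows the held case level. Its near end spans columns 182–378 and the backstop top spans 175–388 at row about 107, so the two are parallel and centred. I'll use the backstop here to check the cradle origin.

```bash
python3 - <<'E'
from h import *
import cv2
d=load("wrist2.npz")
cv2.imwrite("pics/z2.png",cv2.resize(d["pixels"][80:200,160:400,::-1],None,fx=3.3,fy=3.3,interpolation=cv2.INTER_CUBIC))
E
```

```text
(no output)
```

View pics/z2.png

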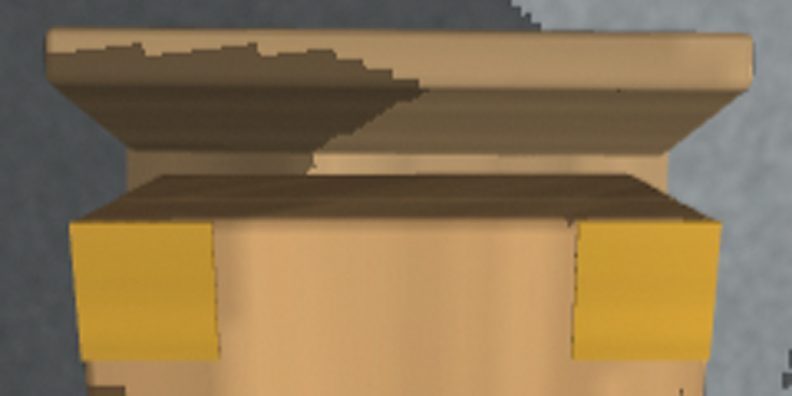

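```bash
python3 - <<'E'
from h import *
d=load("wrist2.npz")
u=lambda p:un(p,3.3,160,80)
B=ray(d,u([(47,82),(752,90)]),.0899);C=ray(d,u([(127,150),(668,154)]),.03)
for n,P in (("backtop",B),("corner",C),("casetop",ray(d,u([(70,222),(722,222)]),.185)),("casebot",ray(d,u([(160,175),(632,175)]),.145))):
    v=P[0]-P[1]; print(n,P.mean(0).round(4),np.linalg.norm(v).round(4),np.degrees(np.arctan2(v[1],v[0])).round(2))
E
```

```text
backtop [0.4675 0.0126 0.0899] 0.118 -100.92
corner [0.4828 0.0095 0.03  ] 0.1197 -100.71
casetop [0.4764 0.0103 0.185 ] 0.0595 -100.3
casebot [0.4763 0.0103 0.145 ] 0.0587 -100.3
```

Call:
{"method": "apply_moves", "body": {
  "moves": [
    [[0,0.3,3],0.3,0.4],
    [[0,0.3,6],0.3,0.4],
    [[0,0.3,7.5],0.3,0.4],
    [[0,0.3,8],0.3,0.4],
    [[0,0.3,8.4],0.3,0.4],
    [[0,0.3,8.7],0.3,0.4],
    [[0,0.3,9.0],0.3,0.4],
    [[0,0.3,9.3],0.3,0.4],
    [[0,0.3,9.5],0.3,0.4],
    [[0,0.3,9.5],0.3,0.4]
  ],
  "squeeze": 20
}}

```text
clock: 6.6
tcp_pos: [0.5423, -0.0037, 0.0546]
orientation: [-0.001, 0.771, 0.637, -0.002]
wrist_force: [-11.7, 0.5, 6.3]
finger_gap: 0.0594
```

```bash
python3 pic.py 3 wrist side; python3 mv.py
```

```text
t 6.7 tcp [ 0.5423 -0.0037  0.0546] ang 79.2 j [-0.15  0.37 -0.33  0.88 -0.    0.03] F [-11.28   0.56   8.13] gap 0.0597 zax [-0.004 -0.    -1.   ]
```

View pics/wrist3.png

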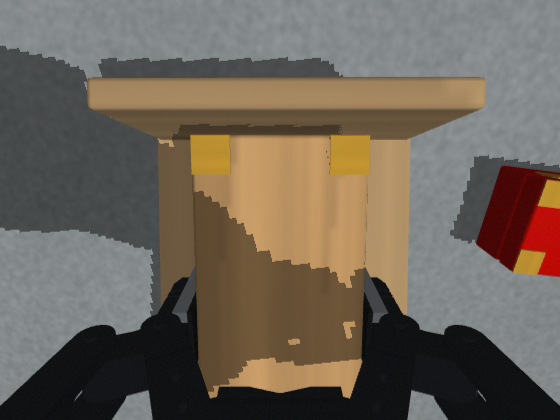

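View pics/side3.png

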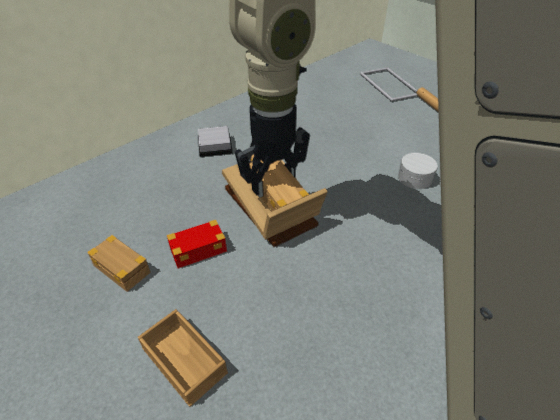

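Call:
{"method": "apply_moves", "body": {
  "moves": [
    [[0,0,0.1],0,0.4],
    [[0,0,0.2],0,0.4],
    [[0,0,0.3],0,0.4],
    [[0,0,0.4],0,0.4],
    [[0,0,0.4],0,0.4],
    [[0,0,0.4],0,0.4],
    [[0,0,0.4],0,0.4],
    [[0,0,0.4],0,0.4],
    [[0,0,0.4],0,0.4],
    [[0,0,0.4],0,0.4]
  ]
}}

```text
clock: 7.95
tcp_pos: [0.5426, -0.0035, 0.0507]
orientation: [-0.001, 0.77, 0.637, -0.001]
wrist_force: [-10.2, 1.0, 8.5]
finger_gap: 0.0599
```

```bash
python3 pic.py 4 wrist; python3 mv.py; python3 - <<'E'
from h import *
import cv2
d=load("wrist4.npz")
cv2.imwrite("pics/z4.png",cv2.resize(d["pixels"][60:200,80:320+60,::-1],None,fx=2.6,fy=2.6,interpolation=cv2.INTER_CUBIC))
E
```

```text
t 8.0 tcp [ 0.5426 -0.0036  0.0507] ang 79.21 j [-0.15  0.38 -0.33  0.87 -0.    0.03] F [-10.62   1.52   8.77] gap 0.0595 zax [-0.003  0.    -1.   ]
```

View pics/z4.png

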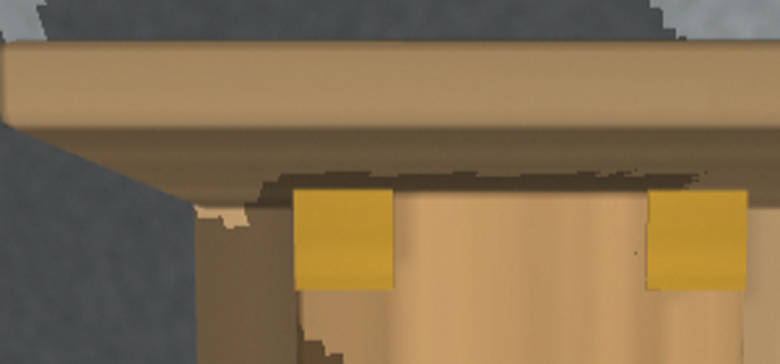

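Call:
{"method": "apply_moves", "body": {
  "moves": [
    [[0,0,0],0,0.6],
    [[0,0,0],0,0.95],
    [[0,0,0],0,0.95],
    [[0,0,-0.5],0,0.95],
    [[0,0,-2],0,0.95],
    [[0,0,-5],0,0.95],
    [[0,0,-9],0,0.95],
    [[0,0,-13],0,0.95],
    [[0,0,-15],0,0.95],
    [[0,0,-15],0,0.95]
  ]
}}

```text
clock: 9.25
tcp_pos: [0.5465, -0.004, 0.2021]
orientation: [0.002, 0.77, 0.638, 0.002]
wrist_force: [0.9, -0.1, -0.0]
finger_gap: 0.0812
```

```bash
python3 pic.py 5 wrist side; python3 mv.py; python3 - <<'E'
from h import *
import cv2
d=load("side5.npz")
cv2.imwrite("pics/z5.png",cv2.resize(d["pixels"][130:260,200:350,::-1],None,fx=4.5,fy=4.5,interpolation=cv2.INTER_CUBIC))
E
```

```text
t 9.35 tcp [ 0.5448 -0.0038  0.1992] ang 79.21 j [-0.15  0.27 -0.1   1.21  0.    0.03] F [ 0.32  0.06 -0.41] gap 0.0811 zax [ 0.  0. -1.]
```

View pics/wrist5.png

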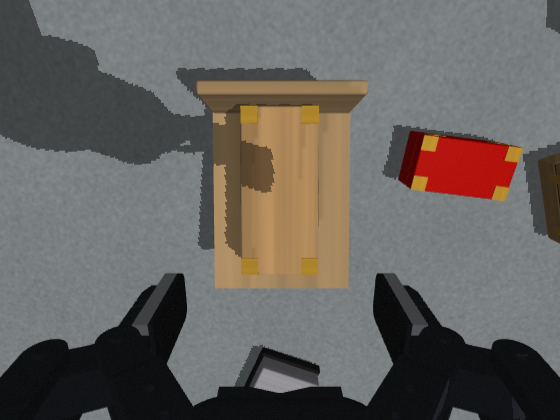

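View pics/z5.png

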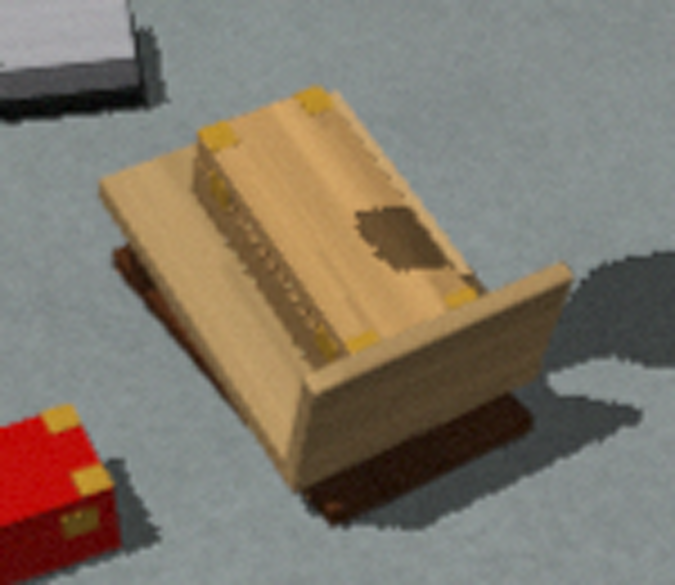

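The long case lies flat and straight on the ramp. Its top face spans columns 241–319 and rows 106–274 in the wrist view. Next I'll measure it in the cradle frame.

```bash
cat >> h.py <<'E'
def cradle(o=(.4828,.0085,.03),yaw=-10.7):
    a=np.radians(yaw);t=np.pi/12;u=np.array([-np.cos(a),-np.sin(a),0])
    X=u*np.cos(t)+[0,0,-np.sin(t)];Z=u*np.sin(t)+[0,0,np.cos(t)];Y=np.cross(Z,X)
    T=np.eye(4);T[:3,:3]=np.c_[X,Y,Z];T[:3,3]=o;return T
def incr(d,uv,z):  # points in cradle frame on plane z
    return ray(d,uv,z,np.linalg.inv(cradle())@d["world_from_camera"])
E
python3 - <<'E'
from h import *
d=load("wrist5.npz")
P=incr(d,[(240.5,105.5),(319,105.5),(318,274),(241,274)],.04);print(P.round(4),P.mean(0))
print(incr(d,[(213,112),(350,110.5)],0).round(4), incr(d,[(215,288.5),(349,288.5)],0).round(4),incr(d,[(198,94),(367,94)],.062).round(4))
E
python3 mv.py .6166,.2821,.15,99
```

```text
[[-0.0032  0.0299  0.04  ]
 [-0.0033 -0.0294  0.04  ]
 [-0.1323 -0.0293  0.04  ]
 [-0.1322  0.0306  0.04  ]] [-0.06773769  0.00046293  0.04      ]
[[ 0.0006  0.0583  0.    ]
 [ 0.0017 -0.0608  0.    ]] [[-0.1554  0.0586  0.    ]
 [-0.1555 -0.0617  0.    ]] [[-0.0004  0.0569  0.062 ]
 [-0.0006 -0.0601  0.062 ]]
t 9.35 tcp [ 0.5448 -0.0038  0.1992] ang 79.21 j [-0.15  0.27 -0.1   1.21  0.    0.03] F [ 0.32  0.06 -0.41] gap 0.0811 zax [ 0.  0. -1.]
-> [0.6166, 0.2821, 0.15] shift [29.42  1.7   4.92] yaw -19.8
```

Call:
{"method": "apply_moves", "body": {
  "moves": [
    [[4,0.2,0],-3,0.8],
    [[9,0.5,0],-6,0.8],
    [[14,0.8,0],-9,0.8],
    [[19,1.1,0.5],-12,0.8],
    [[24,1.4,2],-16,0.8],
    [[28,1.6,4],-19,0.8],
    [[29.4,1.7,5],-20,0.8],
    [[29.4,1.7,5],-20,0.8],
    [[29.4,1.7,5],-20,0.8],
    [[29.4,1.7,5],-20,0.8]
  ]
}}

```text
clock: 10.6
tcp_pos: [0.6172, 0.2806, 0.1505]
orientation: [0.0, 0.649, 0.761, 0.001]
wrist_force: [0.8, -0.1, -0.4]
finger_gap: 0.0684
```

```bash
python3 pic.py 6 wrist; python3 mv.py
```

```text
t 10.65 tcp [0.6172 0.2807 0.1504] ang 99.11 j [ 0.31  0.54  0.2   1.23 -0.    0.15] F [ 0.54 -0.46 -0.02] gap 0.0683 zax [ 0.001  0.    -1.   ]
```

View pics/wrist6.png

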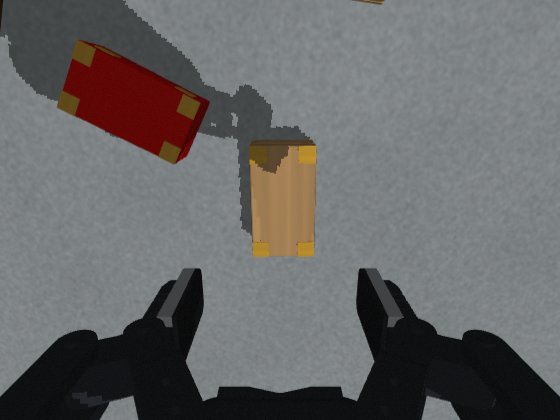

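The wrist view shows the short case's top corners at (250,145), (316,145), (314,256) and (252,256). The red one is off to the upper left, clear of the fingers.

```bash
python3 - <<'E'
from h import *
d=load("wrist6.npz")
P=ray(d,[(250,145.5),(316,145.5),(314.5,256),(252.5,256)],.036)
c=P.mean(0);a=(P[0]+P[1]-P[2]-P[3])/2;b=(P[0]+P[3]-P[1]-P[2])/2
print(c,np.linalg.norm(a),np.linalg.norm(b),np.degrees(np.arctan2(a[1],a[0])),np.degrees(np.arctan2(b[1],b[0])))
E
python3 mv.py .617,.2820,.003
```

```text
[0.61611648 0.28329347 0.036     ] 0.08911096314888818 0.04931736198771363 -170.4534868571157 -80.89032173669759
t 10.65 tcp [0.6172 0.2807 0.1504] ang 99.11 j [ 0.31  0.54  0.2   1.23 -0.    0.15] F [ 0.54 -0.46 -0.02] gap 0.0683 zax [ 0.001  0.    -1.   ]
-> [0.617, 0.282, 0.003] shift [1.300e-01 1.000e-02 1.474e+01] yaw None
```

Call:
{"method": "apply_moves", "body": {
  "moves": [
    [[0.2,-0.1,4],0,0.8],
    [[0.2,-0.1,8],0,0.8],
    [[0.2,-0.1,11.5],0,0.8],
    [[0.2,-0.1,13.8],0,0.8],
    [[0.2,-0.1,14.7],0,0.8],
    [[0.2,-0.1,14.7],0,0.8],
    [[0.2,-0.1,14.7],0,0.3],
    [[0.2,-0.1,14.7],0,0.3],
    [[0.2,-0.1,14.7],0,0.3],
    [[0.2,-0.1,14.7],0,0.3]
  ],
  "squeeze": 30
}}

```text
clock: 11.9
tcp_pos: [0.6166, 0.284, 0.0041]
orientation: [0.001, 0.648, 0.762, 0.001]
wrist_force: [-0.8, -0.5, 7.0]
finger_gap: 0.0498
```

```bash
python3 - <<'E'
from h import *
T=cradle()
# grasp axis at flush: centre x -.050, z .058, axis 9mm above centre
for zo in (.007,.011):
    g=T@[-.050,0,.058+zo,1]; print(g[:3], "tcp z", g[2]-(.018+zo-.0035))
E
python3 mv.py .617,.2820,.17,99 .53,0,.19,79.3
```

```text
[0.51372583 0.0026565  0.10572613] tcp z 0.08422613096391549
[0.51270855 0.00284872 0.10958983] tcp z 0.08408983426907175
t 11.9 tcp [0.6166 0.284  0.0041] ang 99.21 j [ 0.31  0.65  0.    0.92 -0.    0.15] F [-0.79 -0.46  7.03] gap 0.0498 zax [ 0.003  0.001 -1.   ]
-> [0.617, 0.282, 0.17] shift [ -0.2    0.   -16.59] yaw 0.2
-> [0.53, 0.0, 0.19] shift [-26.65 -13.1  -18.59] yaw 19.9
```

```bash
python3 mv.py .516,.0025,.18,79.3
```

```text
t 11.9 tcp [0.6166 0.284  0.0041] ang 99.21 j [ 0.31  0.65  0.    0.92 -0.    0.15] F [-0.79 -0.46  7.03] gap 0.0498 zax [ 0.003  0.001 -1.   ]
-> [0.516, 0.0025, 0.18] shift [-26.18 -14.44 -17.59] yaw 19.9
```

Call:
{"method": "apply_moves", "body": {
  "moves": [
    [[0,0,-5],0,0.3],
    [[0,0,-10],0,0.3],
    [[-2,-1,-15],2,0.3],
    [[-6,-3.3,-17.6],5,0.3],
    [[-11,-6,-17.6],9,0.3],
    [[-16,-8.8,-17.6],13,0.3],
    [[-21,-11.6,-17.6],17,0.3],
    [[-25,-13.8,-17.6],19.9,0.3],
    [[-26.2,-14.4,-17.6],19.9,0.3],
    [[-26.2,-14.4,-17.6],19.9,0.3]
  ],
  "squeeze": 40
}}

```text
clock: 13.15
tcp_pos: [0.5151, 0.0016, 0.1784]
orientation: [-0.0, 0.77, 0.638, 0.0]
wrist_force: [0.1, 0.6, -0.8]
finger_gap: 0.0496
```

```bash
python3 pic.py 7 side wrist; python3 mv.py;python3 - <<'E'
from h import *
import cv2
d=load("wrist7.npz")
cv2.imwrite("pics/z7.png",cv2.resize(d["pixels"][60:260,150:410,::-1],None,fx=3,fy=3,interpolation=cv2.INTER_CUBIC))
E
```

```text
t 13.25 tcp [0.5156 0.0028 0.1783] ang 79.37 j [-0.15  0.22 -0.21  1.14  0.    0.03] F [ 0.73 -0.46 -1.28] gap 0.0492 zax [ 0.     0.001 -1.   ]
```

View pics/z7.png

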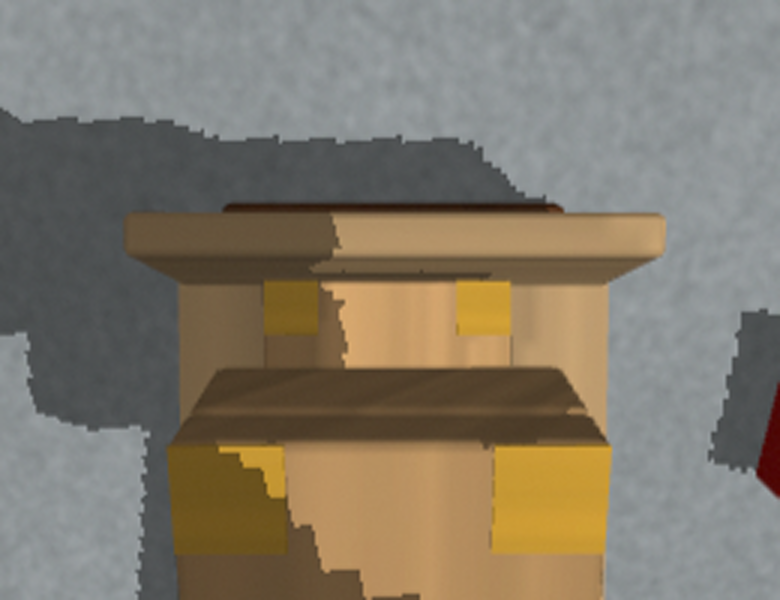

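View pics/side7.png

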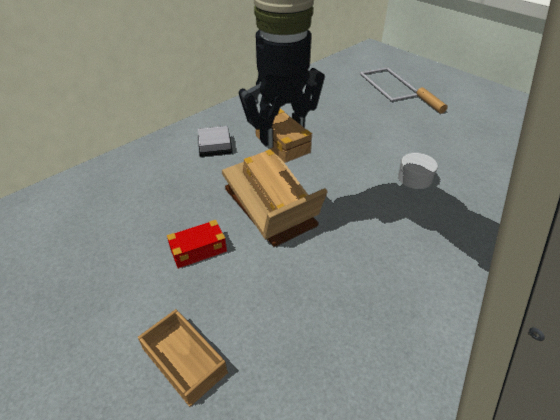

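```bash
python3 - <<'E'
from h import *
d=load("wrist7.npz")
P=ray(d,un([(168,444),(610,444)],3,150,60),.2102); m=P.mean(0); v=P[0]-P[1]
print(m,np.linalg.norm(v),np.degrees(np.arctan2(v[1],v[0])))
u=np.array([np.cos(np.radians(-10.7)),np.sin(np.radians(-10.7)),0]); c=m+u*.045; print("centre",c, "minus tcp along u",(c-[.5156,.0028,0])@u)
print(incr(d,un([(264,282),(511,282)],3,150,60),.04).mean(0))
T=cradle();g=T@[-.050,0,.067,1];print(g)
E
python3 mv.py .5135,.0027,.0845
```

```text
[0.47131061 0.0105229  0.2102    ] 0.04902965845881416 -100.68430564628191
centre [0.51552818 0.0021679  0.2102    ] minus tcp along u 4.6792426264892147e-05
[-0.00351839  0.00054356  0.04      ]
[0.51321719 0.00275261 0.10765798 1.        ]
t 13.25 tcp [0.5156 0.0028 0.1783] ang 79.37 j [-0.15  0.22 -0.21  1.14  0.    0.03] F [ 0.73 -0.46 -1.28] gap 0.0492 zax [ 0.     0.001 -1.   ]
-> [0.5135, 0.0027, 0.0845] shift [-0.05 -0.2   9.38] yaw None
```

Call:
{"method": "apply_moves", "body": {
  "moves": [
    [[0,0.35,4],0,0.3],
    [[0,0.35,7],0,0.3],
    [[0,0.35,7.9],0,0.3],
    [[0,0.25,8.2],0,0.3],
    [[0,0.15,8.45],0,0.3],
    [[0,0.05,8.7],0,0.3],
    [[0,-0.05,8.95],0,0.3],
    [[0,-0.15,9.2],0,0.3],
    [[0,-0.2,9.4],0,0.3],
    [[0,-0.2,9.4],0,0.3]
  ],
  "squeeze": 20
}}

```text
clock: 14.5
tcp_pos: [0.5143, 0.0035, 0.0872]
orientation: [0.001, 0.769, 0.639, 0.002]
wrist_force: [-6.5, 4.2, 9.9]
finger_gap: 0.0495
```

```bash
python3 pic.py 8 wrist side; python3 mv.py;python3 - <<'E'
import cv2
from h import *
d=load("side8.npz")
cv2.imwrite("pics/z8.png",cv2.resize(d["pixels"][110:260,200:350,::-1],None,fx=4,fy=4,interpolation=cv2.INTER_CUBIC))
E
```

```text
t 14.6 tcp [0.5143 0.0035 0.0872] ang 79.41 j [-0.15  0.29 -0.36  0.92  0.    0.03] F [-5.28  3.6   9.99] gap 0.0494 zax [ 0.003  0.001 -1.   ]
```

View pics/wrist8.png

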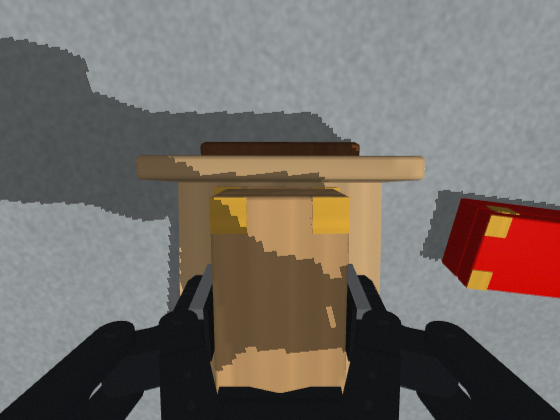

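View pics/z8.png

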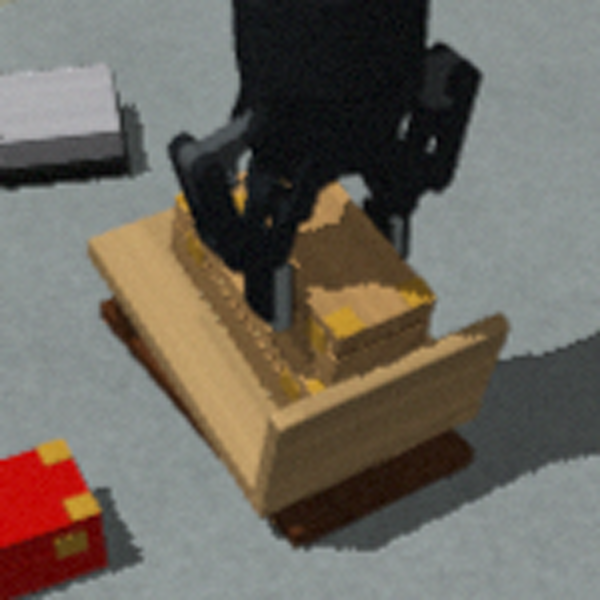

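Call:
{"method": "apply_moves", "body": {
  "moves": [
    [[0,-0.05,0.1],0,0.3],
    [[0,-0.1,0.2],0,0.3],
    [[0,-0.15,0.3],0,0.3],
    [[0,-0.2,0.4],0,0.3],
    [[0,-0.25,0.4],0,0.3],
    [[0,-0.3,0.4],0,0.3],
    [[0,-0.3,0.4],0,0.3],
    [[0,-0.3,0.4],0,0.3],
    [[0,-0.3,0.4],0,0.3],
    [[0,-0.3,0.4],0,0.3]
  ]
}}

```text
clock: 15.85
tcp_pos: [0.5134, 0.0037, 0.0837]
orientation: [0.002, 0.769, 0.639, 0.003]
wrist_force: [-1.0, 3.6, 7.7]
finger_gap: 0.0497
```

```bash
python3 pic.py 9 wrist side; python3 mv.py;python3 - <<'E'
import cv2
from h import *
d=load("side9.npz");w=load("wrist9.npz")
k=lambda im:cv2.resize(im,None,fx=3.3,fy=3.3,interpolation=cv2.INTER_CUBIC)
cv2.imwrite("pics/z9.png",np.vstack([k(w["pixels"][140:230,190:370,::-1]),k(d["pixels"][160:250,200:380,::-1])]))
E
```

```text
t 15.95 tcp [0.5134 0.0037 0.0837] ang 79.41 j [-0.15  0.29 -0.37  0.91  0.    0.03] F [-1.31  3.12  8.6 ] gap 0.0494 zax [ 0.007  0.001 -1.   ]
```

View pics/z9.png

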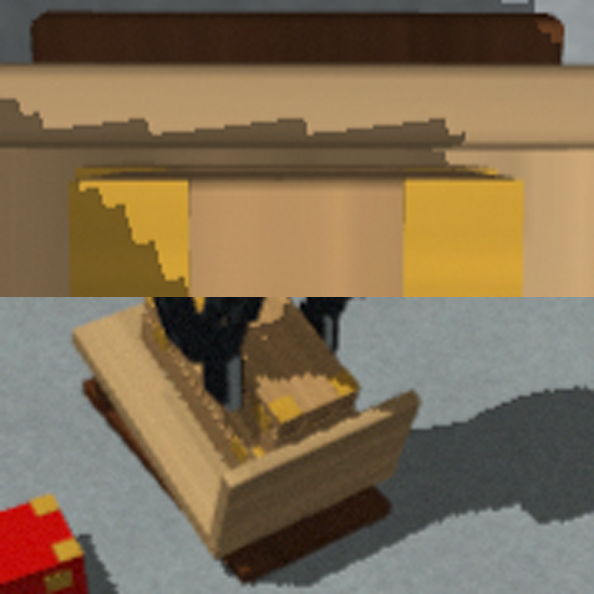

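```bash
python3 - <<'E'
from h import *
d=load("wrist9.npz");u=lambda p:un(p,3.3,190,140)
print("short",incr(d,u([(70,180),(523,180)]),.076).round(4),"long",incr(d,u([(78,170),(510,171)]),.04).round(4),"back",incr(d,u([(0,145),(594,147)]),.062).round(4))
E
```

```text
short [[-0.0042  0.024   0.076 ]
 [-0.0041 -0.0255  0.076 ]] long [[-0.0035  0.0299  0.04  ]
 [-0.0035 -0.0308  0.04  ]] back [[-0.0002  0.0352  0.062 ]
 [-0.0004 -0.0368  0.062 ]]
```

Call:
{"method": "apply_moves", "body": {
  "moves": [
    [[0,0,0],0,0.6],
    [[0,0,0],0,0.9],
    [[0,0,0],0,0.9],
    [[0,0,-0.5],0,0.9],
    [[0,0,-2],0,0.9],
    [[0,0,-5],0,0.9],
    [[0,0,-9],0,0.9],
    [[0,0,-13],0,0.9],
    [[0,0,-15],0,0.9],
    [[0,0,-15],0,0.9]
  ]
}}

```text
clock: 17.2
tcp_pos: [0.5116, 0.0027, 0.2329]
orientation: [0.002, 0.77, 0.638, 0.002]
wrist_force: [0.7, -0.2, -1.0]
finger_gap: 0.0767
```

```bash
python3 pic.py 10 wrist side; python3 mv.py;python3 - <<'E'
import cv2
from h import *
d=load("side10.npz");w=load("wrist10.npz")
k=lambda im,f:cv2.resize(im,None,fx=f,fy=f,interpolation=cv2.INTER_CUBIC)
cv2.imwrite("pics/z10a.png",k(w["pixels"][90:290,190:370,::-1],3));cv2.imwrite("pics/z10b.png",k(d["pixels"][110:260,200:350,::-1],4))
E
```

```text
t 17.3 tcp [0.5101 0.0029 0.2301] ang 79.31 j [-0.15  0.19 -0.12  1.26  0.    0.03] F [ 0.64 -0.08 -0.  ] gap 0.077 zax [ 0.  0. -1.]
```

View pics/z10a.png

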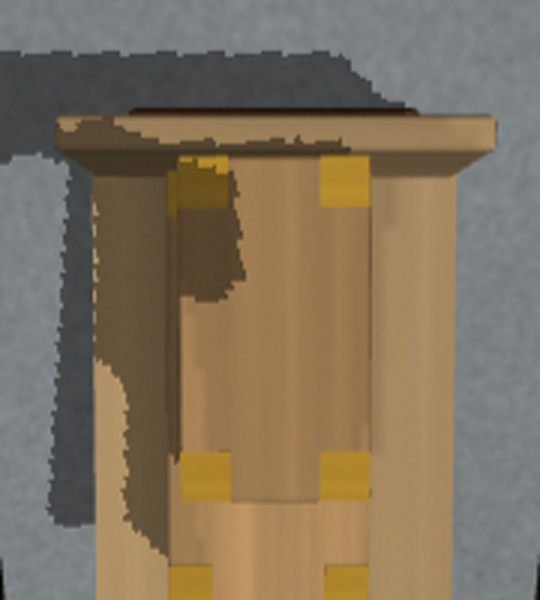

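View pics/z10b.png

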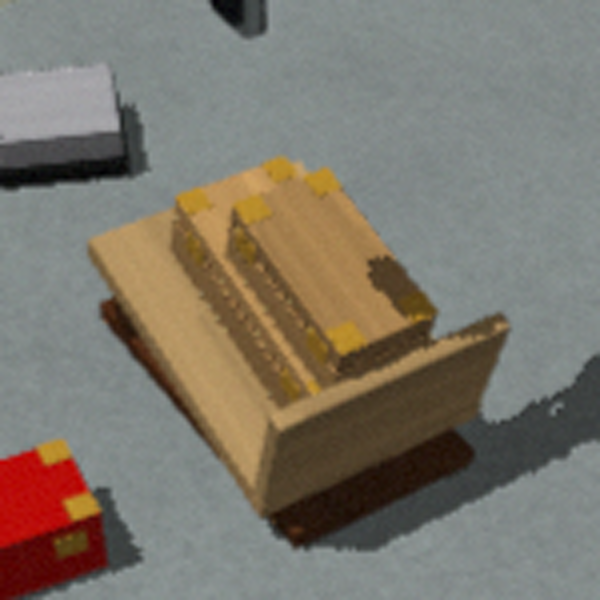

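The stack is at rest. In the zoomed picture the short case's top face spans x 179–370 and y 155–501, lying flat on the long case against the backstop.

```bash
python3 - <<'E'
from h import *
d=load("wrist10.npz");u=lambda p:un(p,3,190,90)
P=incr(d,u([(179,155),(370,155),(370,501),(180,501)]),.076);print(P.round(4),P.mean(0))
u=lambda p:un(p,1,0,0)
E
python3 pic.py 11 wrist; python3 - <<'E'
from h import *
d=load("wrist10.npz");e=load("wrist11.npz")
a=d["pixels"][100:250,210:350].astype(int);b=e["pixels"][100:250,210:350].astype(int);print(abs(a-b).mean())
import cv2;cv2.imwrite("pics/w11.png",e["pixels"][:,:,::-1])
E
```

```text
[[-0.0032  0.0237  0.076 ]
 [-0.0032 -0.0252  0.076 ]
 [-0.0928 -0.0258  0.076 ]
 [-0.0928  0.0239  0.076 ]] [-0.04799888 -0.00085999  0.076     ]
7.386936507936508
```

View pics/w11.png

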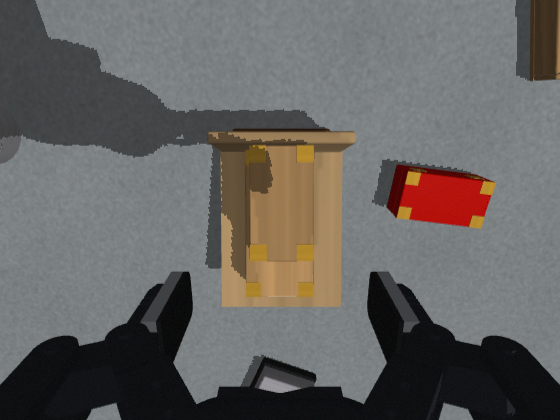

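```bash
python3 - <<'E'
from h import *
e=load("wrist11.npz");print("long far end",incr(e,[(246,297),(314,297)],.04).round(4)); print("short",incr(e,[(246,145),(314,145),(314,261),(247,261)],.076).mean(0).round(4))
from workcell import env
s=env.get_state();print(s["clock"],abs(s["qvel"]).max(),s["wrist_force"]); print(env.hand_in())
E
```

```text
long far end [[-0.1328  0.0303  0.04  ]
 [-0.1327 -0.0301  0.04  ]]
short [-0.0483 -0.      0.076 ]
17.35 0.01265837891526979 [ 0.16612937 -0.50987623 -0.91291747]
the job is handed in; nothing more can be done
None
```

I laid the long case on the ramp, then the short case on top of it. Each was held level, lowered until it touched and pressed flat by letting it pivot in a light grip, then released. I handed the job in at 17.35 s.

My last camera checks put both cases inside the limits. All positions are in the cradle frame:

| Case | Centre x (mm) | Centre y (mm) | Gap to backstop (mm) |
|---|---|---|---|
| Long | about -68 | about 0 | about 3 |
| Short | about -48 | about -0.5 | about 3 |

- **Lie of the cases:** both looked flat and straight along the slope. I judged their heights and tilt from the pictures and did not measure them directly.
- **Hands off:** the gripper was open and about 15 cm above its release height, with the wrist force reading about 1 N or less.
- **Check that showed nothing:** I compared two wrist pictures to see whether the stack had stayed still. They differed because the arm was still settling slightly. Positions measured separately from each picture agreed to within about 1 mm.
- **Red look-alike:** I never touched it.

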